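# Release the latched capsule drawer with its pin

### The job

The blue capsule drawer is held shut by a hidden safety latch. Take the orange-handled release pin from its wooden stand, reach through the small hole on top of the drawer's case and press the latch down gently, no further than it needs, until the drawer springs out; then put the pin upright and fully down in its stand again. Leave the drawer out and everything else where it stands.

Things in the scene. Friction and masses are not known exactly. Their poses are not given: they have to be found in the camera images.
- drawer_unit: blue counter-top capsule drawer: a fixed case 200 (x) x 180 (y) x 100 mm high with a white drawer in its front. Origin: centre of the underside, on the worktop. x points from front to back (the drawer comes out along -x), z up. On its flat top (z = 100 mm) a steel plate 36x36 mm stands 2 mm proud.
- hole (a point): centre of the mouth of the vertical access hole, 11 mm wide, through the 14 mm thick steel plate, 55 mm in front of the case's centre, 102 mm above the worktop. On its axis, in the cavity below, stands the hidden latch stem, 16 mm wide, its flat top 22 to 38 mm below the mouth: different each time and not measured, so it must be felt.
- drawer (a joint): how far the drawer is out, m: 0 latched (cannot be pulled), 0.05 fully out. The latch stem pushes back with 3 N at first touch, 7 to 10 N when it lets go about 7 mm lower, and is on its hard stop at 10.5 mm, where force soars (over 22 N damages it); fast pushes meet more. Let go, the drawer springs out by itself in about half a second and stays out.
- drawer_front (a point): centre of the drawer's white front panel (168 mm wide, 74 mm high, upper edge 86 mm above the worktop), moves with the drawer
- release_pin: the loose release pin, 60 g, 121 mm long, upright in its stand. Origin at the rounded tip of the shank, z along the pin towards the handle. Steel shank 7 mm in diameter and 70 mm long; black round collar 26 mm in diameter from 70 to 76 mm; orange handle above it, from 76 to 121 mm, 24 mm along x and 16 mm along y.
- pin_tip (a point): the tip of the pin's shank (the pin's origin)
- pin_stand: the fixed wooden stand of the pin: block 56x56 mm, 76 mm high, on a foot 70x70x8 mm. Origin: centre of the underside, on the worktop; z up. With the pin stowed, the collar rests on the block's top and the tip is 6 mm above the worktop.
- stand_hole (a point): centre of the mouth of the stand's vertical hole, 13 mm in diameter, 73 mm deep, at the block's top, 76 mm above the worktop
- mug: blue and white mug, 85x118x98, stands at the left (sizes in mm); bystander, loose. Origin: centre of its underside.
- spice_jar: small spice jar with a red lid, 45 diameter x 106, at the back (sizes in mm); bystander, loose. Origin: centre of its underside.
- tomato: red tomato, 77 diameter, 72 high, at the right (sizes in mm); bystander, loose. Origin: centre of its underside.
- garlic: garlic bulb, about 53 each way, at the right (sizes in mm); bystander, loose. Origin: centre of its underside.
- pepper_mill: brown wooden pepper mill, 58 diameter x 165, at the back (sizes in mm); bystander, loose. Origin: centre of its underside.
Not all that is in view belongs to the job. What is shaped like the pin_stand but yellow is not meant.

How it is judged:
By the outcome, as a careful person would: the job done as asked, in the order asked, and still so for the second after the job is handed in, with the robot touching nothing.
It also fails if it takes over 64 s, if anything falls off the work surface, if the arm or the gripper's body presses on something with over 40 N, if the wrist force passes 120 N, or if a joint passes its speed limit or range.

### The arm

A 6-joint arm with a two-finger parallel gripper is mounted at the origin on a cart in front of the work surface, level with it; the furniture and walls round the work are solid. World frame = base frame: x ahead of the robot, y to its left, z up, the work surface at z = 0. Lengths are in m, angles in rad, forces in N, time in s.
With the tool pointing down it reaches from about 0.375 to 0.9 m from the base axis. Payload 3.1 kg.
Tool frame: the origin (TCP) lies midway between the tips of the shut fingers; the grasp point (between the pads) lies 19 mm behind it; x points along the fingers, y is the direction in which the jaws open and shut, and the axes are right-handed (so a half turn about x gives the same grasp; the last joint's range is limited). The gripper opens to 85 mm and grips with 20 to 120 N. Pads are 22 mm wide; open, the fingers measure 114 mm over their backs; the gripper's body (76 mm by 85 mm) begins 54 mm behind the grasp point. The pads swing forward as they close: fully open they stand 13 mm farther back than shut.
Start: joints at [-1.506, 0.527, 1.433, -0, 1.181, -0.178], TCP at [0.151, -0.606, 0.231] pointing down, gripper open.
Joint ranges: [-3.08, 3.08], [-0.75, 2.2], [0.22, 2.44], [-1.43, 4.57], [0, 2.65], [-2.85, 2.85]. Speed limits (rad/s): [2.79, 2.79, 3.14, 3.14, 3.14, 3.14].

### API

Orientations are given as a unit quaternion [x, y, z, w].
In Python, from station import manip gives the robot as it stands.
- The arm moves only by the tool carry_out, never from a script. Its argument "commands" is a list that holds one entry, the list of rows, each a list of 7 numbers: the shift along the tool's x, y, z in units of 25 mm (1.0 is 25 mm), then the turn, a rotation vector about the tool's x, y, z in units of 5 degrees (1.0 is 5 degrees), then the finger opening in mm, from 0 to 85.4. A call has exactly 5 rows; each row is the pose to reach, as a shift and turn from the pose commanded when the call began, along the tool's axes at that moment; what a row does not reach only later rows make up. A row lasts 1/10 s, in which the tool goes at most 50 mm and 8.59 degrees, less where a joint would pass 70% of its speed; a pose out of reach is approached as far as the arm can. A call with a gripper value outside its range is refused whole. The fingers move at their own pace and stop on an object; "force" is the grip in N (left out, the last holds). Time passes only in rows, so rows that repeat a pose let the fingers close, or fill a call up. It gives the time, the measured TCP pose, the force and the opening at its end, in the units of the state.
- manip.sense(): the state, without advancing time (a new reading comes with each control period).
- manip.snapshot(name): name is "scene" or "side" or "wrist"; returns a dict with "image" (480x640x3 uint8, red, green, blue), "fx", "fy", "cx", "cy" (pixels), "rvec" (rotation vector, rad) and "tvec" (3), from world to camera coordinates, as OpenCV has them. Camera axes: x right, y down, z forward; pixel columns grow to the right and rows downward; lengths in m; the calibration is good to about 2 mm. A picture is of the moment at which its call begins. There is no depth.
- manip.sign_off(): hands the job in, once; it reports no verdict.
The state is a dict: "t": time; "q": joint angles; "qd": joint speeds; "tau": joint torques, N m; "tcp_pos": TCP position; "tool_rot": TCP orientation; "force": force on the tool from outside, world axes, zero at the start; "ft_torque": the same for the moment, N m; "finger_gap": opening from 0.0 (shut) to 1.0 (fully open).
Only numpy, scipy, OpenCV 4.12 (cv2) and the standard library are available. Lean on these libraries where they do the work, as an engineer would, in place of code of your own. Each camera call takes 0.05 s, during which the arm holds its last target.

## Working session

There is one attempt and no reset: what is moved stays moved. The work goes in short steps, Python scripts to look and compute and a tool call to move; the robot and the scene stay as the last step left them, time stands still between calls to the robot, and variables do not carry over. Pictures are saved under pics/ and viewed, and the job is handed in when it is done.

Besides the shell and the picture viewer there is one more tool, called after "Call:" in YAML: its name, and indented under it one key for each argument. carry_out: Moves the arm, as the interface text tells. Its arguments: {"type":"object","properties":{"commands":{"type":"array"},"force":{"type":"number"}},"required":["commands"]}

```bash
mkdir -p pics; ls; cat > h.py <<'E'
import numpy as np, cv2, json
from station import manip
from scipy.spatial.transform import Rotation as R
def snap(n,f):
    s=manip.snapshot(n); cv2.imwrite('pics/'+f+'.png',cv2.cvtColor(s['image'],cv2.COLOR_RGB2BGR))
    np.savez('pics/'+f+'.npz',**s); return s
def load(f): return dict(np.load('pics/'+f+'.npz'))
def ray(s,u,v):
    Rm=R.from_rotvec(np.ravel(s['rvec'])).as_matrix(); t=np.ravel(s['tvec'])
    d=Rm.T@np.array([(u-s['cx'])/s['fx'],(v-s['cy'])/s['fy'],1.]); return -Rm.T@t, d/np.linalg.norm(d)
def onz(s,u,v,z):
    o,d=ray(s,u,v); return o+d*(z-o[2])/d[2]
def proj(s,p):
    return cv2.projectPoints(np.array(p,float).reshape(-1,3),np.ravel(s['rvec']).astype(float),np.ravel(s['tvec']).astype(float),np.array([[s['fx'],0,s['cx']],[0,s['fy'],s['cy']],[0,0,1.]],float),None)[0].reshape(-1,2)
def tri(a,pa,b,pb):
    o1,d1=ray(a,*pa);o2,d2=ray(b,*pb)
    k=np.linalg.lstsq(np.c_[d1,-d2],o2-o1,rcond=None)[0]
    p,q=o1+k[0]*d1,o2+k[1]*d2; return (p+q)/2,np.linalg.norm(p-q)
E
python3 - <<'E'
from h import *
for n in ['scene','side','wrist']: snap(n,n+'0')
print(manip.sense())
E
```

```text
pics
{'t': 0.15, 'q': array([-1.50551553e+00,  5.28259709e-01,  1.43360055e+00, -1.15169276e-05,
        1.18138368e+00, -1.78493696e-01]), 'qd': array([ 1.81254384e-03, -2.17088152e-03, -3.19873303e-03,  7.36708088e-05,
        1.18647866e-04, -9.16109869e-04]), 'tau': array([ 7.87013505e-04, -4.42743158e+01, -1.78275990e+01, -2.21077021e-04,
        5.61836001e-03,  7.51416252e-06]), 'tcp_pos': array([ 0.15084807, -0.60596704,  0.23055643]), 'tool_rot': array([ 0.70188956,  0.08655865, -0.70183102,  0.08539246]), 'force': array([ 0.75963349, -0.25219048,  0.61773341]), 'ft_torque': array([ 0.02298328, -0.01706686, -0.03521047]), 'finger_gap': 1.0009137115399318}
```

View pics/scene0.png

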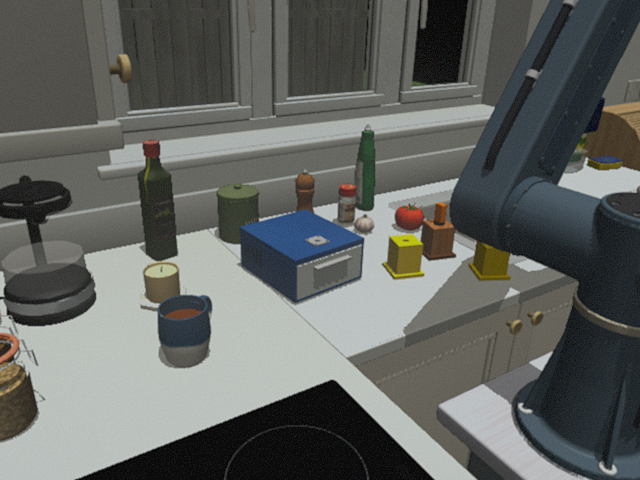

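View pics/side0.png

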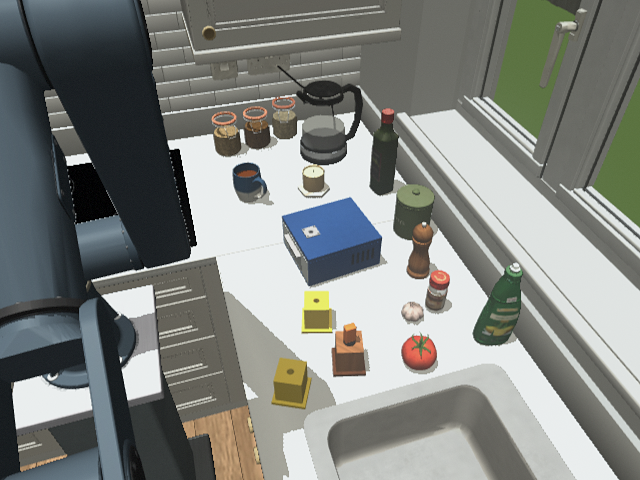

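View pics/wrist0.png

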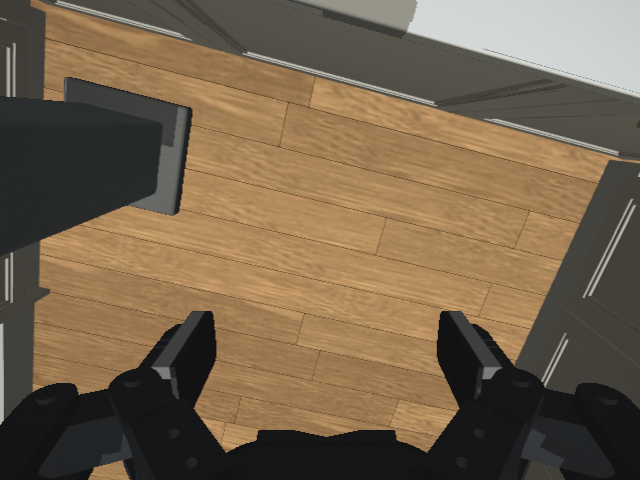

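Three stand shapes are in view: yellow ones at scene (405,255) and (491,260), side (317,311) and (291,382), and a wooden one with the orange handle at scene (438,230), side (349,350). The wooden one is meant, since it is the only one of wood and it holds the pin. I'll confirm this in an enlarged crop.

```bash
python3 - <<'E'
import cv2,numpy as np
a=cv2.imread('pics/side0.png');b=cv2.imread('pics/scene0.png')
k=lambda i,x,y,w,h,s:cv2.resize(i[y:y+h,x:x+w],None,fx=s,fy=s,interpolation=cv2.INTER_NEAREST)
cv2.imwrite('pics/c1.png',np.hstack([k(a,315,310,65,75,6),k(b,400,195,65,75,6)]))
cv2.imwrite('pics/c2.png',np.hstack([k(a,275,195,80,60,5),k(b,280,215,80,60,5)]))
E
```

```text
(no output)
```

View pics/c1.png

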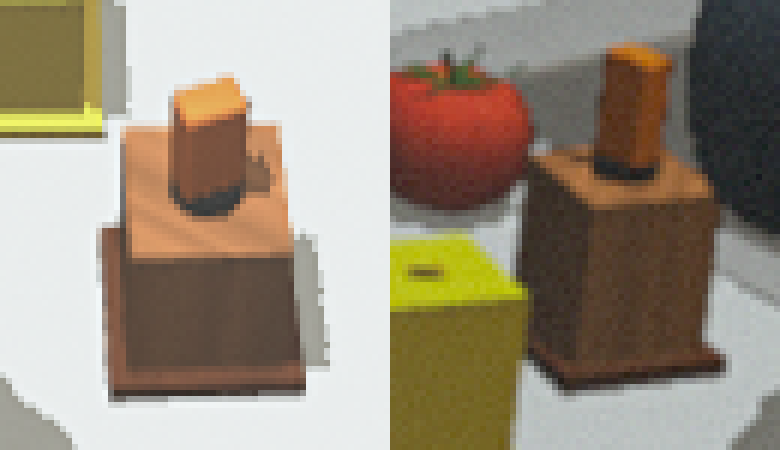

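View pics/c2.png

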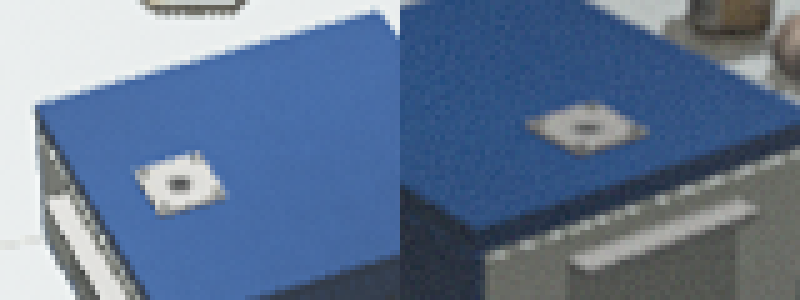

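The crops confirm it: the wooden stand holds the orange pin, and the plate with its hole is at side (311,231) and scene (317,240).

```bash
python3 - <<'E'
from h import *
np.set_printoptions(precision=4,suppress=True)
a=load('side0');b=load('scene0')
f=lambda p,o,s:(p[0]/s+o[0]-.5,p[1]/s+o[1]-.5)
st=np.array([onz(a,*f(p,(315,310),6),.076) for p in [(122,127),(280,127),(290,255),(126,258)]])
print('stand side',st,st.mean(0),np.linalg.norm(np.diff(st,axis=0),axis=1))
st=np.array([onz(b,*f((p[0]-390,p[1]),(400,195),6),.076) for p in [(528,155),(590,207),(718,195),(650,143)]])
print('stand scene',st,st.mean(0),np.linalg.norm(np.diff(st,axis=0),axis=1))
h=np.array([onz(a,*f(p,(315,310),6),.127) for p in [(172,94),(236,78),(247,97),(181,114)]])
print('handle side',h,h.mean(0),np.linalg.norm(np.diff(h,axis=0),axis=1))
ha=f((180,184),(275,195),5);hb=f((188,128),(280,215),5)
print('hole',onz(a,*ha,.102),onz(b,*hb,.102),tri(a,ha,b,hb))
# case top corners side
for p in [(284,215),(350.5,197),(380,240),(306,253.5)]: pass
m=cv2.inRange(cv2.cvtColor(a['image'],cv2.COLOR_RGB2HSV),(105,120,100),(125,255,255))
m[:, :270]=0
c=max(cv2.findContours(m,cv2.RETR_EXTERNAL,cv2.CHAIN_APPROX_NONE)[0],key=cv2.contourArea)
q=cv2.approxPolyDP(c,6,True)[:,0]; print(q,[onz(a,*p,.1) for p in q])
for s in(a,b): print('cam',ray(s,320,240)[0])
E
```

```text
stand side [[ 0.5273 -0.1726  0.076 ]
 [ 0.581  -0.1892  0.076 ]
 [ 0.5654 -0.2415  0.076 ]
 [ 0.5113 -0.226   0.076 ]] [ 0.5462 -0.2073  0.076 ] [0.0562 0.0545 0.0563]
stand scene [[ 0.5759 -0.1842  0.076 ]
 [ 0.5253 -0.17    0.076 ]
 [ 0.51   -0.2218  0.076 ]
 [ 0.5618 -0.2359  0.076 ]] [ 0.5432 -0.2029  0.076 ] [0.0525 0.054  0.0536]
handle side [[ 0.5349 -0.2016  0.127 ]
 [ 0.5579 -0.2016  0.127 ]
 [ 0.5587 -0.2103  0.127 ]
 [ 0.5351 -0.2105  0.127 ]] [ 0.5466 -0.206   0.127 ] [0.023  0.0088 0.0237]
hole [0.5586 0.1222 0.102 ] [0.5542 0.124  0.102 ] (array([0.5581, 0.1223, 0.1009]), np.float64(0.002009455741616274))
[[381 237]
 [350 198]
 [283 216]
 [308 259]] [array([0.7212, 0.0518, 0.1   ]), array([0.6997, 0.2241, 0.1   ]), array([0.5073, 0.2036, 0.1   ]), array([0.5259, 0.0304, 0.1   ])]
cam [ 0.303  -0.8204  0.9648]
cam [-0.3084  0.6791  0.5731]
```

```bash
cat >> h.py <<'E'
def plan(pos,jaw_deg=None,show=True):
    """print rows' numbers to reach TCP pos with tool x down, jaw axis (tool y) at jaw_deg (mod 180) in world"""
    s=manip.sense(); M=R.from_quat(s['tool_rot']); m=M.as_matrix()
    cur=np.degrees(np.arctan2(m[1,1],m[0,1]))
    if jaw_deg is None: jaw_deg=cur
    d=(jaw_deg-cur+90)%180-90; y=np.radians(cur+d)
    T=np.c_[[0,0,-1],[np.cos(y),np.sin(y),0],np.cross([0,0,-1],[np.cos(y),np.sin(y),0])]
    sh=m.T@(np.array(pos)-s['tcp_pos'])/.025
    rv=np.degrees((M.inv()*R.from_matrix(T)).as_rotvec())/5
    print('t',round(s['t'],2),'tcp',s['tcp_pos'].round(4),'jaw',round(cur,2),'tilt',np.degrees(np.arccos(-m[2,0])).round(2),'q',s['q'].round(2),'F',s['force'].round(1),'gap',round(s['finger_gap'],3))
    print('shift',sh.round(2),'turn',rv.round(2))
E
python3 -c "
from h import *
plan([.5,-.21,.26],90)
m=R.from_quat(manip.sense()['tool_rot']).as_matrix();print(m.round(3))"
```

```text
t 0.15 tcp [ 0.1508 -0.606   0.2306] jaw -76.03 tilt 0.09 q [-1.51  0.53  1.43 -0.    1.18 -0.18] F [ 0.8 -0.3  0.6] gap 1.001
shift [ -1.15 -12.   -17.38] turn [ 2.79 -0.    0.02]
[[-0.     0.241 -0.97 ]
 [ 0.002 -0.97  -0.241]
 [-1.    -0.002 -0.   ]]
```

Call:
carry_out:
  commands:
    - [[-0.5, -1.2, -1.7, 0.5, 0, 0, 85], [-1.15, -2.4, -3.5, 1, 0, 0, 85], [-1.15, -3.6, -5.2, 1.5, 0, 0, 85], [-1.15, -4.8, -7, 2, 0, 0, 85], [-1.15, -6, -8.7, 2.8, 0, 0, 85]]

```text
t: 0.65
tcp_pos: [0.3151, -0.4202, 0.2601]
tool_rot: [0.707, -0.001, -0.707, -0.001]
force: [0.5, -0.5, 0.4]
finger_gap: 0.991
```

```bash
python3 -c "
from h import *
plan([.5,-.21,.26],90)"
```

```text
t 0.65 tcp [ 0.3151 -0.4202  0.2601] jaw -90.21 tilt 0.02 q [-1.14  0.36  1.65  0.    1.14  0.43] F [ 0.5 -0.5  0.4] gap 0.991
shift [ 0.01 -8.44 -7.37] turn [-0.04 -0.   -0.  ]
```

Call:
carry_out:
  commands:
    - [[0, -1.6, -1.5, 0, 0, 0, 85], [0, -3.2, -2.9, 0, 0, 0, 85], [0, -4.8, -4.4, 0, 0, 0, 85], [0, -6.4, -5.9, 0, 0, 0, 85], [0, -7.4, -7, 0, 0, 0, 85]]

```text
t: 1.15
tcp_pos: [0.4865, -0.2382, 0.2599]
tool_rot: [-0.707, 0.0, 0.707, 0.0]
force: [-0.4, -0.4, 0.4]
finger_gap: 1.0
```

```bash
python3 -c "
from h import *
plan([.5,-.21,.26],90)
snap('wrist','w1')"
```

```text
t 1.15 tcp [ 0.4865 -0.2382  0.2599] jaw -90.03 tilt 0.03 q [-0.66  0.38  1.61 -0.    1.15  0.91] F [-0.4 -0.4  0.4] gap 1.0
shift [-0.   -1.13 -0.54] turn [-0.01  0.01  0.  ]
```

View pics/w1.png

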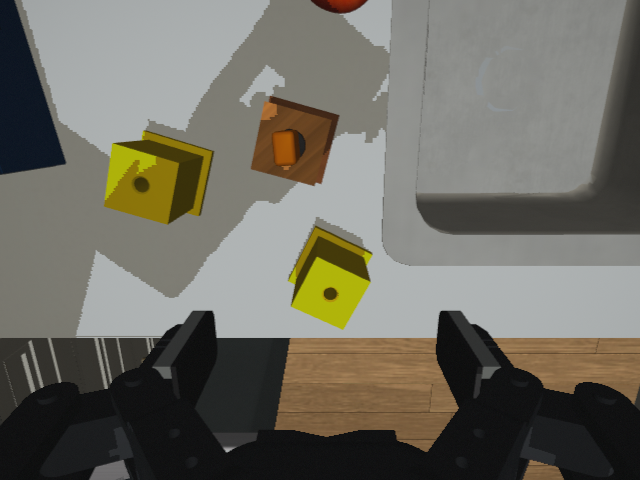

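The wrist view shows the handle top at (285,148), with its long side nearly up-down in the image (world x), on the wooden stand at (295,140). The yellow stands are at (150,180) and (330,290).

```bash
python3 - <<'E'
from h import *
np.set_printoptions(precision=4,suppress=True)
s=load('w1');im=s['image']
hsv=cv2.cvtColor(im,cv2.COLOR_RGB2HSV)
print(hsv[148,285],hsv[140,310],hsv[165,270],hsv[155,295])
c=cv2.resize(cv2.cvtColor(im[85:200,235:355],cv2.COLOR_RGB2BGR),None,fx=6,fy=5,interpolation=cv2.INTER_NEAREST)
c=cv2.resize(cv2.cvtColor(im[90:190,240:350],cv2.COLOR_RGB2BGR),None,fx=6,fy=6,interpolation=cv2.INTER_NEAREST)
cv2.imwrite('pics/c3.png',c)
E
```

```text
[ 15 239 161] [ 15 174  95] [ 15 173 100] [ 13 225  85]
```

View pics/c3.png

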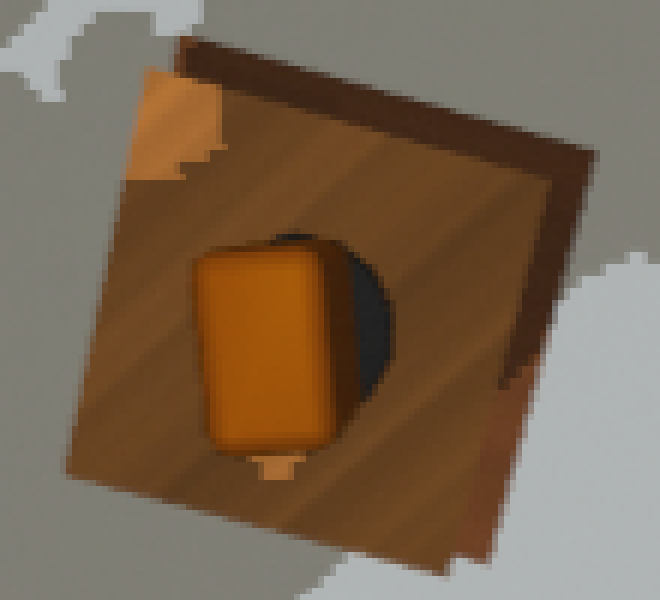

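```bash
python3 - <<'E'
from h import *
np.set_printoptions(precision=4,suppress=True)
s=load('w1')
g=lambda P,z:np.array([onz(s,x/6+240-.5,y/6+90-.5,z) for x,y in P])
for P,z in [([(195,252),(325,248),(339,447),(210,452)],.127),([(147,68),(550,180),(447,573),(67,475)],.076)]:
  q=g(P,z);d=np.diff(np.r_[q,q[:1]],axis=0)
  print(q.mean(0),np.linalg.norm(d,axis=1),np.degrees(np.arctan2(d[:,1],d[:,0])))
E
```

```text
[ 0.5461 -0.2098  0.127 ] [0.0151 0.0227 0.0153 0.0228] [ -88.3222 -177.2834   92.1736    2.0149]
[ 0.5458 -0.2093  0.076 ] [0.0559 0.0554 0.0552 0.0556] [-104.8154  164.8014   75.4829  -14.5023]
```

```bash
python3 -c "
from h import *
plan([.546,-.209,.16],92)
print(ray(load('w1'),320,240))"
```

```text
t 1.2 tcp [ 0.4917 -0.2326  0.2602] jaw -89.75 tilt 0.39 q [-0.65  0.38  1.6   0.01  1.15  0.91] F [3.3 2.3 0.5] gap 0.991
shift [ 4.02 -0.92 -2.15] turn [-0.35 -0.06  0.05]
(array([ 0.56335369, -0.23952968,  0.40244675]), array([-0.29435659,  0.01679181, -0.95554813]))
```

Call:
carry_out:
  commands:
    - [[1, -0.3, -0.6, -0.35, 0, 0, 85], [2, -0.6, -1.4, -0.35, 0, 0, 85], [3, -0.9, -2.1, -0.35, 0, 0, 85], [3.5, -0.9, -2.1, -0.35, 0, 0, 85], [3.5, -0.9, -2.1, -0.35, 0, 0, 85]]

```text
t: 1.7
tcp_pos: [0.5365, -0.2168, 0.1703]
tool_rot: [-0.705, -0.012, 0.709, -0.01]
force: [0.1, -0.2, -0.3]
finger_gap: 0.993
```

```bash
python3 -c "
from h import *
snap('wrist','w2')
plan([.546,-.209,.09],92)
"
```

```text
t 1.75 tcp [ 0.5371 -0.2176  0.1717] jaw -88.28 tilt 0.17 q [-0.58  0.54  1.61 -0.    1.    0.96] F [-0.1  0.4  0. ] gap 0.998
shift [ 3.27 -0.33 -0.38] turn [-0.06  0.03  0.02]
```

View pics/w2.png

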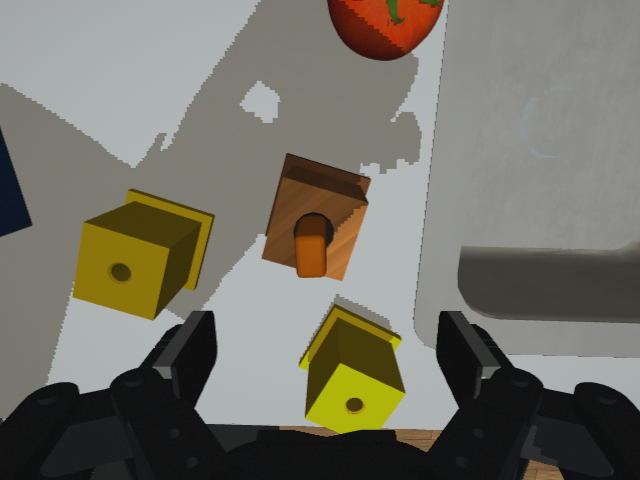

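```bash
python3 - <<'E'
from h import *
np.set_printoptions(precision=4,suppress=True)
s=load('w2')
c=cv2.resize(cv2.cvtColor(s['image'][200:290,255:375],cv2.COLOR_RGB2BGR),None,fx=6,fy=6,interpolation=cv2.INTER_NEAREST)
cv2.imwrite('pics/c4.png',c)
E
```

```text
(no output)
```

View pics/c4.png

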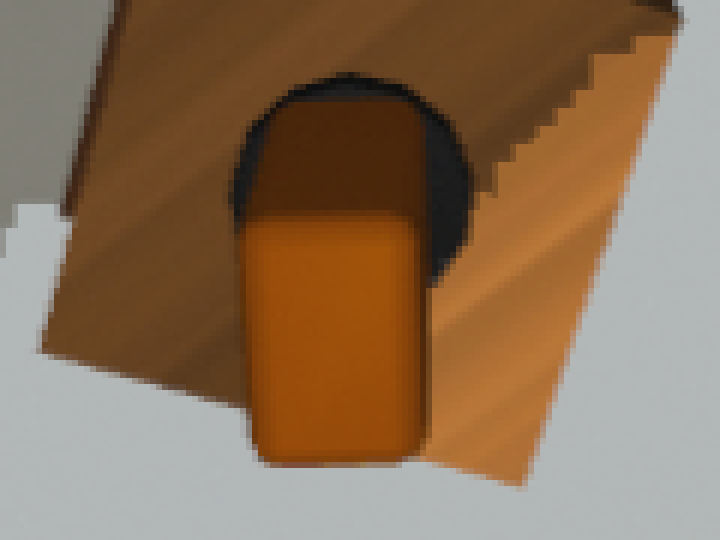

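```bash
python3 - <<'E'
from h import *
np.set_printoptions(precision=4,suppress=True)
s=load('w2')
g=lambda P,z:np.array([onz(s,x/6+255-.5,y/6+200-.5,z) for x,y in P])
q=g([(242,215),(421,215),(430,465),(254,465)],.127);d=np.diff(np.r_[q,q[:1]],axis=0)
print(q.mean(0),np.linalg.norm(d,axis=1),np.degrees(np.arctan2(d[:,1],d[:,0])))
q=g([(232,195),(470,195)],.079);print('collar',q.mean(0),q) ; print(g([(350,73)],.082))
plan([.546,-.2085,.16],92)
plan([.546,-.2085,.088],92)
E
```

```text
[ 0.5468 -0.2096  0.127 ] [0.0151 0.0229 0.0154 0.0229] [ -88.1636 -176.3128   91.8596    2.9812]
collar [ 0.546  -0.2091  0.079 ] [[ 0.5456 -0.1965  0.079 ]
 [ 0.5464 -0.2218  0.079 ]]
[[ 0.56   -0.2088  0.082 ]]
t 1.75 tcp [ 0.5371 -0.2176  0.1717] jaw -88.28 tilt 0.17 q [-0.58  0.54  1.61 -0.    1.    0.96] F [-0.1  0.4  0. ] gap 0.998
shift [ 0.47 -0.35 -0.37] turn [-0.06  0.03  0.02]
t 1.75 tcp [ 0.5371 -0.2176  0.1717] jaw -88.28 tilt 0.17 q [-0.58  0.54  1.61 -0.    1.    0.96] F [-0.1  0.4  0. ] gap 0.998
shift [ 3.35 -0.35 -0.38] turn [-0.06  0.03  0.02]
```

Call:
carry_out:
  commands:
    - [[0.5, -0.35, -0.38, -0.15, 0, 0, 60], [1.3, -0.35, -0.38, -0.15, 0, 0, 60], [2.1, -0.35, -0.38, -0.15, 0, 0, 50], [2.8, -0.35, -0.38, -0.15, 0, 0, 50], [3.3, -0.35, -0.38, -0.15, 0, 0, 50]]

```text
t: 2.25
tcp_pos: [0.5476, -0.2086, 0.0895]
tool_rot: [0.707, 0.015, -0.707, 0.015]
force: [0.3, 0.3, 0.5]
finger_gap: 0.586
```

Call:
carry_out:
  commands:
    - [[0, 0, 0, 0, 0, 0, 50], [0, 0, 0, 0, 0, 0, 50], [0, 0, 0, 0, 0, 0, 50], [0, 0, 0, 0, 0, 0, 50], [0, 0, 0, 0, 0, 0, 50]]

```text
t: 2.75
tcp_pos: [0.5479, -0.2089, 0.0908]
tool_rot: [0.707, 0.015, -0.706, 0.015]
force: [0.5, 0.2, 0.4]
finger_gap: 0.582
```

```bash
python3 - <<'E'
from h import *
snap('wrist','w3')
plan([.5465,-.2092,.088],92.5)
E
```

```text
t 2.8 tcp [ 0.5478 -0.2088  0.0906] jaw -87.53 tilt 0.06 q [-0.55  0.67  1.65  0.    0.83  0.97] F [-0.4 -0.1  0.5] gap 0.587
shift [0.11 0.01 0.05] turn [-0.01 -0.01 -0.01]
```

View pics/w3.png

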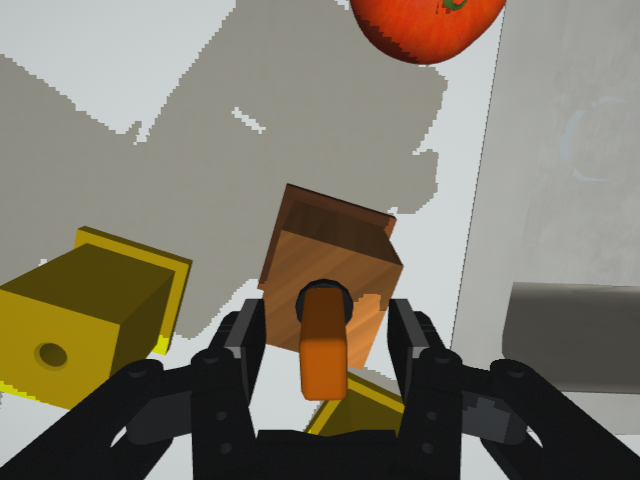

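The handle sits centred between the pads at (325,345), so I'll close on it.

Call:
carry_out:
  commands:
    - [[0.05, 0, 0.05, 0, 0, 0, 30], [0.05, 0, 0.05, 0, 0, 0, 10], [0.05, 0, 0.05, 0, 0, 0, 10], [0.05, 0, 0.05, 0, 0, 0, 10], [0.05, 0, 0.05, 0, 0, 0, 10]]
  force: 60

```text
t: 3.3
tcp_pos: [0.5462, -0.2088, 0.0888]
tool_rot: [-0.707, -0.015, 0.707, -0.015]
force: [-0.8, 0.0, 0.3]
finger_gap: 0.182
```

Call:
carry_out:
  commands:
    - [[0, 0, 0, 0, 0, 0, 10], [0, 0, 0, 0, 0, 0, 10], [-0.2, 0, 0, 0, 0, 0, 10], [-0.5, 0, 0, 0, 0, 0, 10], [-0.8, 0, 0, 0, 0, 0, 10]]

```text
t: 3.8
tcp_pos: [0.5463, -0.2087, 0.1093]
tool_rot: [-0.707, -0.015, 0.707, -0.015]
force: [-0.4, -0.9, -0.7]
finger_gap: 0.178
```

```bash
python3 - <<'E'
from h import *
snap('side','s1'); snap('wrist','w4')
plan([.5465,-.2092,.20],92.5)
E
```

```text
t 3.9 tcp [ 0.5472 -0.2092  0.1103] jaw -87.53 tilt 0.17 q [-0.56  0.64  1.64  0.    0.86  0.97] F [ 0.3  0.5 -0.1] gap 0.18
shift [-3.59  0.    0.02] turn [-0.01 -0.03 -0.02]
```

View pics/w4.png

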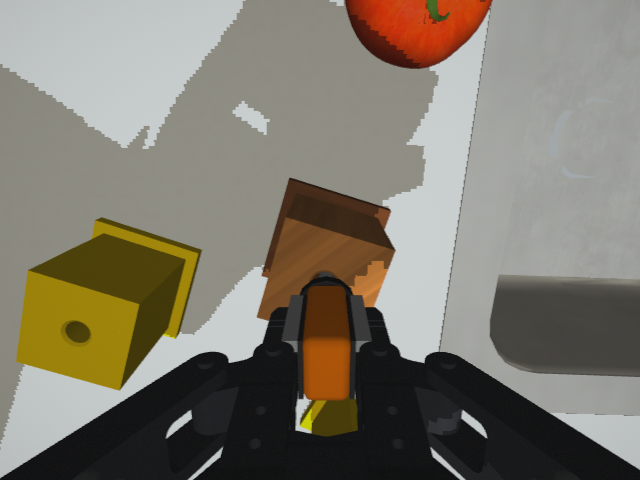

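The pin is gripped at 15 mm opening and rises with the gripper. I'll lift it clear.

Call:
carry_out:
  commands:
    - [[-0.7, 0, 0, 0, 0, 0, 10], [-1.6, 0, 0, 0, 0, 0, 10], [-2.6, 0, 0, 0, 0, 0, 10], [-3.6, 0, 0, 0, 0, 0, 10], [-4.3, 0, 0, 0, 0, 0, 10]]

```text
t: 4.4
tcp_pos: [0.5467, -0.209, 0.2182]
tool_rot: [0.708, 0.015, -0.706, 0.016]
force: [0.9, 0.2, -0.8]
finger_gap: 0.178
```

Call:
carry_out:
  commands:
    - [[0, 0, 0, 0, 0, 0, 10], [0, 0, 0, 0, 0, 0, 10], [0, 0, 0, 0, 0, 0, 10], [0, 0, 0, 0, 0, 0, 10], [0, 0, 0, 0, 0, 0, 10]]

```text
t: 4.9
tcp_pos: [0.5458, -0.2085, 0.2152]
tool_rot: [-0.706, -0.016, 0.708, -0.015]
force: [0.2, 0.5, -1.3]
finger_gap: 0.179
```

```bash
python3 - <<'E'
from h import *
snap('side','s2'); snap('scene','sc2')
plan([.557,.123,.215],92.5)
a=cv2.imread('pics/s2.png');b=cv2.imread('pics/sc2.png')
s=load('s2');t=load('sc2');p=manip.sense()['tcp_pos']
for i,c in((a,s),(b,t)):
  u,v=proj(c,p-[0,0,.0828])[0];print(u,v)
k=lambda i,x,y,w,h,s:cv2.resize(i[y:y+h,x:x+w],None,fx=s,fy=s,interpolation=cv2.INTER_NEAREST)
cv2.imwrite('pics/c5.png',np.hstack([k(a,305,260,80,110,5),k(b,400,150,80,110,5)]))
E
```

```text
t 5.0 tcp [ 0.546  -0.2086  0.2156] jaw -87.53 tilt 0.07 q [-0.56  0.49  1.55  0.    1.1   0.97] F [ 0.3  0.3 -1.4] gap 0.181
shift [  0.03 -13.23  -1.01] turn [-0.01  0.01  0.01]
349.58292783079844 324.7141907465175
441.85950962348596 199.95895220983385
```

View pics/c5.png

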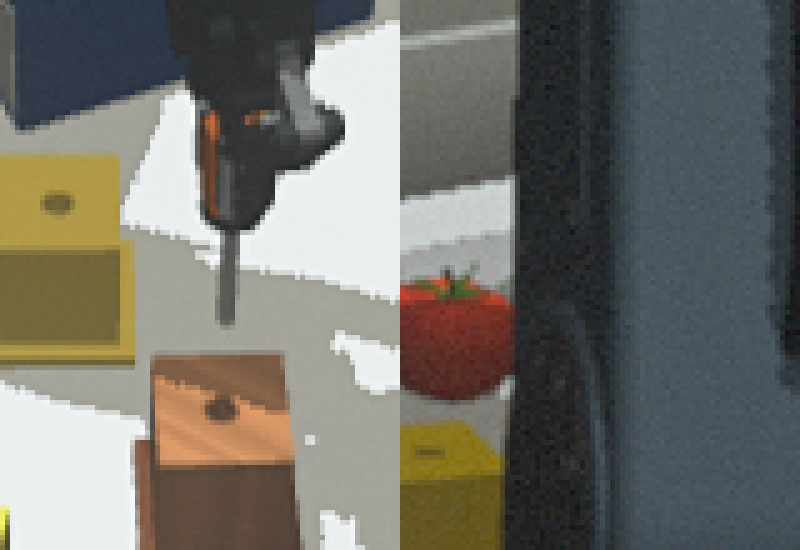

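Side view: the held pin is vertical with its tip at (350,324), as predicted, and the empty stand hole is at (349,341). Now I'll move it over to the drawer.

Call:
carry_out:
  commands:
    - [[0, -1, -0.1, 0, 0, 0, 10], [0, -2.4, -0.2, 0, 0, 0, 10], [0, -3.9, -0.3, 0, 0, 0, 10], [0, -5.4, -0.4, 0, 0, 0, 10], [0, -6.8, -0.5, 0, 0, 0, 10]]

```text
t: 5.5
tcp_pos: [0.5512, -0.0368, 0.2161]
tool_rot: [-0.707, -0.015, 0.707, -0.015]
force: [0.5, -0.4, -1.1]
finger_gap: 0.177
```

Call:
carry_out:
  commands:
    - [[0, -1.4, -0.1, 0, 0, 0, 10], [0, -2.8, -0.2, 0, 0, 0, 10], [0, -4.2, -0.3, 0, 0, 0, 10], [0, -5.4, -0.4, 0, 0, 0, 10], [0, -6.4, -0.5, 0, 0, 0, 10]]

```text
t: 6.0
tcp_pos: [0.5568, 0.1239, 0.2161]
tool_rot: [-0.707, -0.016, 0.707, -0.016]
force: [-0.3, -1.0, -1.1]
finger_gap: 0.181
```

Call:
carry_out:
  commands:
    - [[0, 0, 0, 0, 0, 0, 10], [0, 0, 0, 0, 0, 0, 10], [0, 0, 0, 0, 0, 0, 10], [0, 0, 0, 0, 0, 0, 10], [0, 0, 0, 0, 0, 0, 10]]

```text
t: 6.5
tcp_pos: [0.5571, 0.1211, 0.2163]
tool_rot: [-0.707, -0.015, 0.707, -0.015]
force: [-0.3, 0.6, -0.8]
finger_gap: 0.182
```

```bash
cat > look.py <<'E'
from h import *
import sys
n=sys.argv[1]; k=lambda i,x,y,w,h,s:cv2.resize(i[y:y+h,x:x+w],None,fx=s,fy=s,interpolation=cv2.INTER_NEAREST)
s=snap('side','s'+n); t=snap('scene','sc'+n); w=snap('wrist','w'+n)
p=manip.sense()['tcp_pos']
for c in(s,t): print(proj(c,[p-[0,0,.0828],[.5575,.1225,.102]]).round(1).tolist())
a,b=[cv2.imread('pics/%s%s.png'%(q,n)) for q in('s','sc')]
cv2.imwrite('pics/d%s.png'%n,np.hstack([k(a,280,190,65,65,6),k(b,285,190,65,65,6)]))
plan([.557,.123,.2],92.5)
E
python3 look.py 5
```

```text
[[309.8, 222.1], [310.0, 231.3]]
[[317.8, 225.2], [316.9, 239.4]]
t 6.65 tcp [0.5571 0.1215 0.2163] jaw -87.58 tilt 0.0 q [ 0.02  0.47  1.59 -0.    1.08  1.55] F [ 1.3 -0.1 -0.8] gap 0.181
shift [ 0.65 -0.06  0.  ] turn [-0.02 -0.   -0.  ]
```

View pics/d5.png

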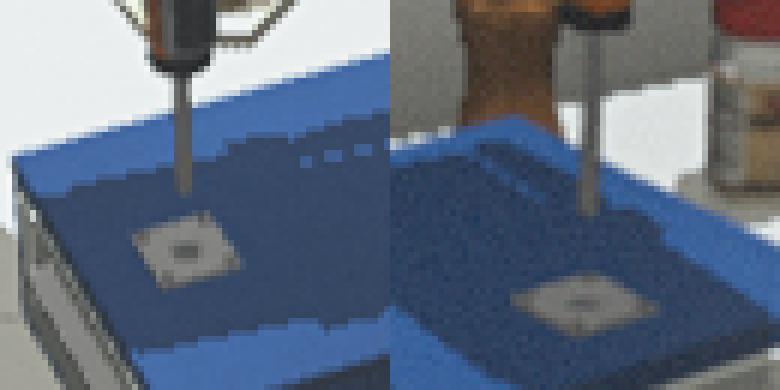

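View pics/w5.png

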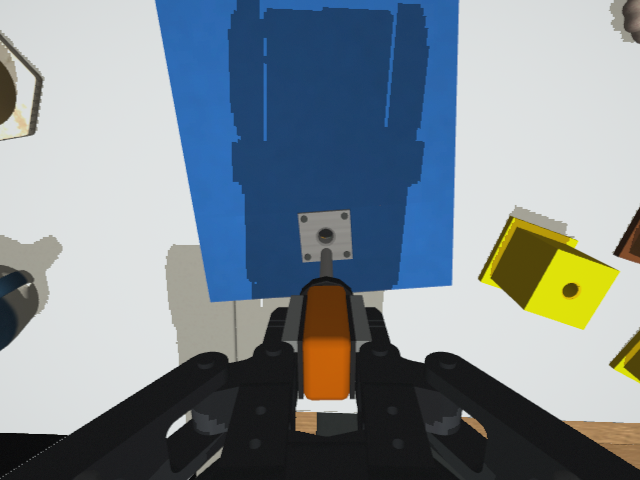

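```bash
python3 - <<'E'
from h import *
np.set_printoptions(precision=4,suppress=True)
a=load('s5');b=load('sc5');w=load('w5')
print(onz(a,310.65,231.1,.102),onz(b,316.9,239.9,.102),onz(w,325.5,236,.102),tri(a,(310.65,231.1),b,(316.9,239.9)))
im=w['image'][200:275,285:370];cv2.imwrite('pics/c6.png',cv2.resize(cv2.cvtColor(im,cv2.COLOR_RGB2BGR),None,fx=8,fy=8,interpolation=cv2.INTER_NEAREST))
E
```

```text
[0.5592 0.1228 0.102 ] [0.5552 0.1238 0.102 ] [0.5578 0.1206 0.102 ] (array([0.5586, 0.1225, 0.1012]), np.float64(0.0020545829811792734))
```

View pics/c6.png

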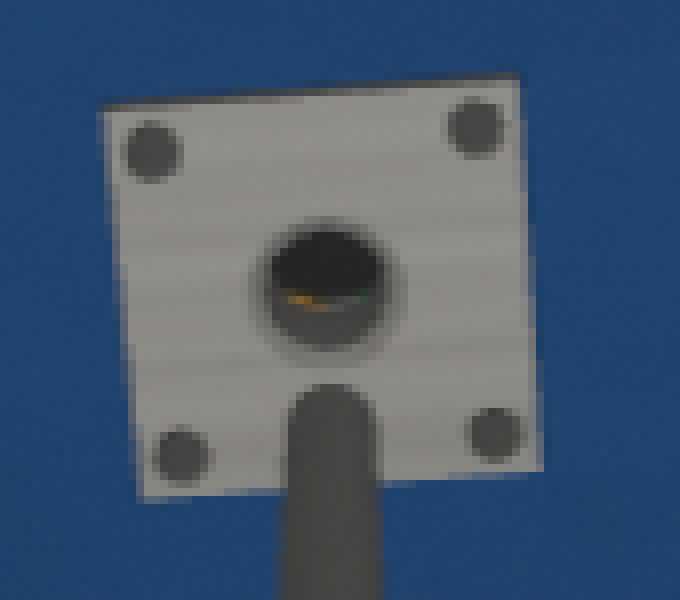

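```bash
python3 - <<'E'
from h import *
np.set_printoptions(precision=4,suppress=True)
w=load('w5');p=np.array([.5571,.1213,.2163])
for z in (.0793,.07):
  c=proj(w,[p-[0,0,z],p-[0,.0035,z],p-[0,-.0035,z],p-[-.0035,0,z]]);print(((c-[285,200]+.5)*8).round(1).tolist())
print(onz(w,325.25,235.4,.102))
c=[(105,108),(518,82),(542,470),(140,500)]
q=np.array([onz(w,x/8+284.5,y/8+199.5,.102) for x,y in c]);print(q.mean(0))
E
```

```text
[[317.3, 429.6], [362.7, 431.4], [271.8, 427.7], [319.1, 386.4]]
[[316.6, 470.6], [363.8, 472.5], [269.3, 468.8], [318.5, 426.0]]
[0.5582 0.1208 0.102 ]
[0.5576 0.1207 0.102 ]
```

Call:
carry_out:
  commands:
    - [[0.3, -0.05, -0.04, 0, 0, 0, 10], [0.6, -0.05, -0.04, 0, 0, 0, 10], [0.9, -0.05, -0.04, 0, 0, 0, 10], [1.05, -0.05, -0.04, 0, 0, 0, 10], [1.05, -0.05, -0.04, 0, 0, 0, 10]]

```text
t: 7.15
tcp_pos: [0.5573, 0.1234, 0.1889]
tool_rot: [-0.706, -0.015, 0.708, -0.015]
force: [0.3, -0.2, -0.3]
finger_gap: 0.179
```

Call:
carry_out:
  commands:
    - [[0, 0, 0, 0, 0, 0, 10], [0, 0, 0, 0, 0, 0, 10], [0, 0, 0, 0, 0, 0, 10], [0, 0, 0, 0, 0, 0, 10], [0, 0, 0, 0, 0, 0, 10]]

```text
t: 7.65
tcp_pos: [0.5581, 0.1234, 0.1903]
tool_rot: [0.707, 0.015, -0.707, 0.015]
force: [-0.1, 0.5, -0.5]
finger_gap: 0.178
```

```bash
python3 look.py 6; python3 - <<'E'
from h import *
im=cv2.imread('pics/w6.png')[200:275,285:370];cv2.imwrite('pics/c7.png',cv2.resize(im,None,fx=8,fy=8,interpolation=cv2.INTER_NEAREST))
E
```

```text
[[310.1, 229.5], [310.0, 231.3]]
[[316.4, 237.0], [316.9, 239.4]]
t 7.8 tcp [0.558  0.1233 0.1901] jaw -87.53 tilt 0.01 q [ 0.02  0.51  1.61 -0.    1.02  1.55] F [-0.5  0.1 -0.9] gap 0.182
shift [-0.4   0.01  0.04] turn [-0.01 -0.   -0.  ]
```

View pics/d6.png

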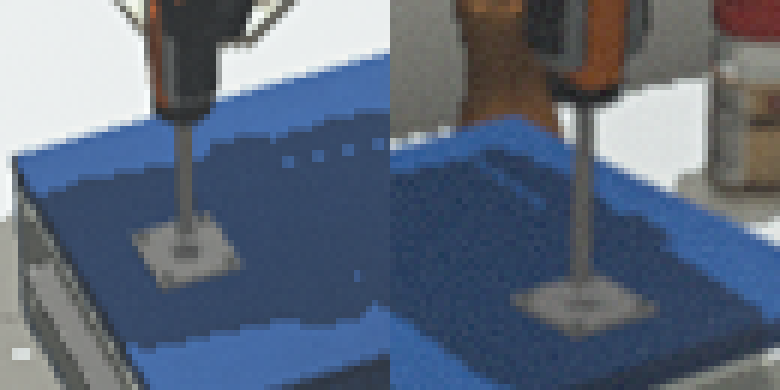

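View pics/c7.png

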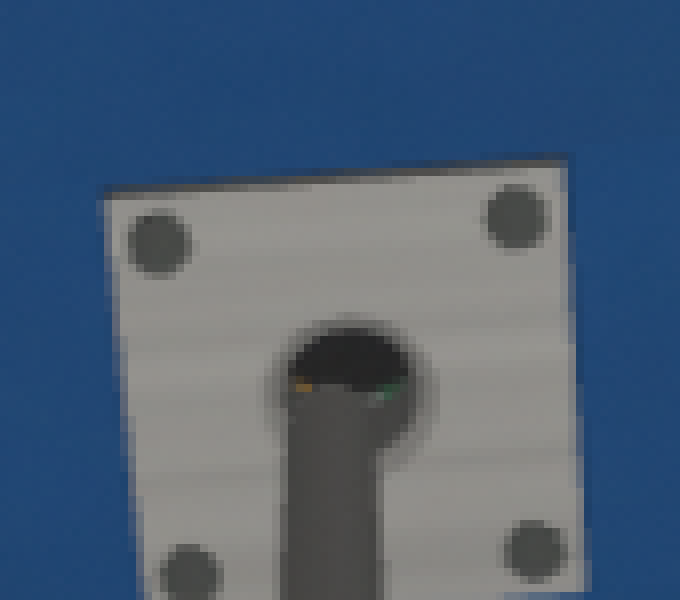

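```bash
python3 - <<'E'
from h import *
np.set_printoptions(precision=4,suppress=True)
w=load('w6');a=load('s6');b=load('sc6');p=np.array([.558,.1233,.1901])
print('tip ctr pred crop',((proj(w,[p-[0,0,.0793],[p[0],p[1],.102]])-[285,200]+.5)*8))
f=lambda x,y:(x/8+284.5,y/8+199.5)
print('hole',onz(w,*f(350,390),.102)); print('px/mm x',(proj(w,[p+[.001,0,-.0793]])-proj(w,[p-[0,0,.0793]]))*8)
c=[(105,192),(567,162),(590,590)];q=np.array([onz(w,*f(*x),.102) for x in c]);print('plate ctr',(q[0]+q[2])/2,np.linalg.norm(np.diff(q,axis=0),axis=1))
print('side axis px',proj(a,[[p[0],p[1],.102]]),'obs 310.65,231.1;  scene',proj(b,[[p[0],p[1],.102]]),'obs 316.9,239.9')
E
```

```text
tip ctr pred crop [[317.5837 429.4967]
 [318.1661 393.421 ]]
hole [0.5584 0.1208 0.102 ]
px/mm x [[  0.5443 -12.2953]]
plate ctr [0.558  0.1206 0.102 ] [0.0361 0.0359]
side axis px [[310.153  231.0675]] obs 310.65,231.1;  scene [[316.3899 239.3508]] obs 316.9,239.9
```

Call:
carry_out:
  commands:
    - [[0, 0.056, -0.01, 0, 0, 0, 10], [0, 0.056, -0.01, 0, 0, 0, 10], [0.1, 0.056, -0.01, 0, 0, 0, 10], [0.2, 0.056, -0.01, 0, 0, 0, 10], [0.3, 0.056, -0.01, 0, 0, 0, 10]]

```text
t: 8.3
tcp_pos: [0.5582, 0.122, 0.1822]
tool_rot: [-0.707, -0.015, 0.707, -0.015]
force: [0.3, -0.0, -1.1]
finger_gap: 0.175
```

```bash
python3 look.py 7; python3 - <<'E'
from h import *
im=cv2.imread('pics/w7.png')[200:275,285:370];cv2.imwrite('pics/c8.png',cv2.resize(im,None,fx=8,fy=8,interpolation=cv2.INTER_NEAREST))
E
```

```text
[[310.3, 232.2], [310.0, 231.3]]
[[316.9, 240.4], [316.9, 239.4]]
t 8.45 tcp [0.558  0.122  0.1822] jaw -87.53 tilt 0.05 q [ 0.02  0.52  1.62 -0.    1.01  1.55] F [ 0.8  0.1 -1.3] gap 0.18
shift [-0.71 -0.04  0.04] turn [-0.01  0.01  0.  ]
```

View pics/c8.png

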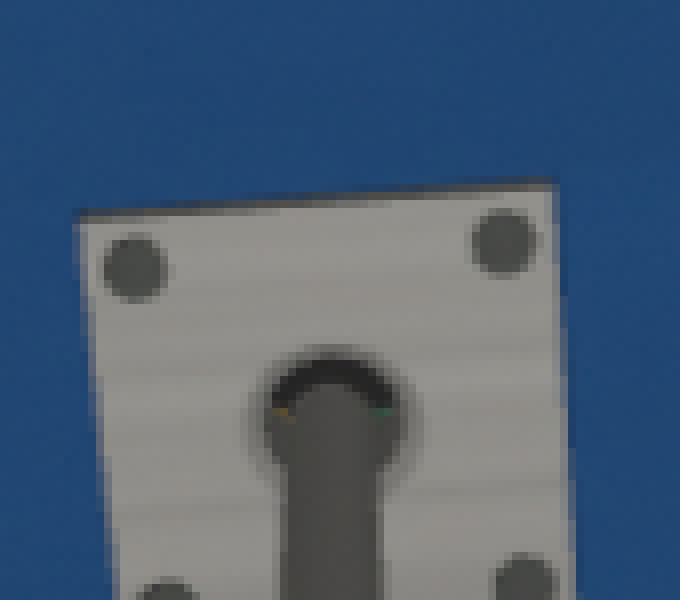

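The pin is centred in the hole with about 2 mm clear on each side. I'll go down to just above the highest possible stem top (TCP 0.166), then feel for it.

Call:
carry_out:
  commands:
    - [[0.13, 0, 0, 0, 0, 0, 10], [0.26, 0, 0, 0, 0, 0, 10], [0.39, 0, 0, 0, 0, 0, 10], [0.52, 0, 0, 0, 0, 0, 10], [0.62, 0, 0, 0, 0, 0, 10]]

```text
t: 8.95
tcp_pos: [0.5581, 0.1219, 0.1666]
tool_rot: [-0.707, -0.015, 0.707, -0.015]
force: [0.2, 0.0, -0.8]
finger_gap: 0.174
```

Call:
carry_out:
  commands:
    - [[0, 0, 0, 0, 0, 0, 10], [0.02, 0, 0, 0, 0, 0, 10], [0.04, 0, 0, 0, 0, 0, 10], [0.06, 0, 0, 0, 0, 0, 10], [0.08, 0, 0, 0, 0, 0, 10]]

```text
t: 9.45
tcp_pos: [0.5583, 0.122, 0.1651]
tool_rot: [0.707, 0.015, -0.707, 0.015]
force: [-0.2, -0.0, -0.7]
finger_gap: 0.179
```

Call:
carry_out:
  commands:
    - [[0.02, 0, 0, 0, 0, 0, 10], [0.04, 0, 0, 0, 0, 0, 10], [0.06, 0, 0, 0, 0, 0, 10], [0.08, 0, 0, 0, 0, 0, 10], [0.1, 0, 0, 0, 0, 0, 10]]

```text
t: 9.95
tcp_pos: [0.5583, 0.122, 0.1625]
tool_rot: [-0.707, -0.015, 0.707, -0.015]
force: [0.9, 0.5, -0.0]
finger_gap: 0.179
```

Call:
carry_out:
  commands:
    - [[0.02, 0, 0, 0, 0, 0, 10], [0.04, 0, 0, 0, 0, 0, 10], [0.06, 0, 0, 0, 0, 0, 10], [0.08, 0, 0, 0, 0, 0, 10], [0.1, 0, 0, 0, 0, 0, 10]]

```text
t: 10.45
tcp_pos: [0.5583, 0.122, 0.16]
tool_rot: [-0.707, -0.015, 0.707, -0.015]
force: [-0.5, 0.7, -0.4]
finger_gap: 0.181
```

Call:
carry_out:
  commands:
    - [[0.02, 0, 0, 0, 0, 0, 10], [0.04, 0, 0, 0, 0, 0, 10], [0.06, 0, 0, 0, 0, 0, 10], [0.08, 0, 0, 0, 0, 0, 10], [0.1, 0, 0, 0, 0, 0, 10]]

```text
t: 10.95
tcp_pos: [0.5583, 0.1219, 0.1584]
tool_rot: [0.707, 0.015, -0.707, 0.015]
force: [-2.1, -0.1, 6.6]
finger_gap: 0.179
```

Contact at TCP of about 0.159, tip about 26 mm below the mouth. I'll hold and read the static force.

Call:
carry_out:
  commands:
    - [[0, 0, 0, 0, 0, 0, 10], [0, 0, 0, 0, 0, 0, 10], [0, 0, 0, 0, 0, 0, 10], [0, 0, 0, 0, 0, 0, 10], [0, 0, 0, 0, 0, 0, 10]]

```text
t: 11.45
tcp_pos: [0.5583, 0.1219, 0.1584]
tool_rot: [0.707, 0.015, -0.707, 0.015]
force: [-1.6, -0.3, 6.2]
finger_gap: 0.18
```

```bash
python3 -c "
from h import *
plan([.5583,.1219,.1559])"
```

```text
t 11.45 tcp [0.5583 0.1219 0.1584] jaw -87.53 tilt 0.02 q [ 0.02  0.55  1.64 -0.    0.95  1.55] F [-1.6 -0.3  6.2] gap 0.18
shift [ 0.1  0.  -0. ] turn [ 0. -0. -0.]
```

Call:
carry_out:
  commands:
    - [[0.01, 0, 0, 0, 0, 0, 10], [0.02, 0, 0, 0, 0, 0, 10], [0.03, 0, 0, 0, 0, 0, 10], [0.04, 0, 0, 0, 0, 0, 10], [0.04, 0, 0, 0, 0, 0, 10]]

```text
t: 11.95
tcp_pos: [0.5583, 0.1219, 0.1575]
tool_rot: [0.707, 0.015, -0.707, 0.015]
force: [-0.9, 0.4, 6.2]
finger_gap: 0.181
```

```bash
python3 look.py 8; python3 - <<'E'
from h import *
im=cv2.imread('pics/w8.png')[200:275,285:370];cv2.imwrite('pics/c9.png',cv2.resize(im,None,fx=8,fy=8,interpolation=cv2.INTER_NEAREST))
E
```

```text
[[310.6, 239.4], [310.0, 231.3]]
[[316.6, 251.2], [316.9, 239.4]]
t 12.1 tcp [0.5582 0.1219 0.1575] jaw -87.52 tilt 0.02 q [ 0.02  0.55  1.64 -0.    0.95  1.55] F [-1.  -0.5  6.3] gap 0.18
shift [-1.7  -0.05  0.05] turn [-0. -0. -0.]
```

View pics/w8.png

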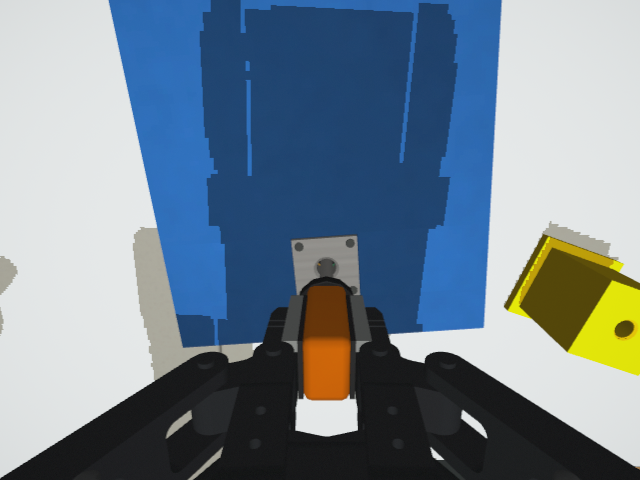

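View pics/d8.png

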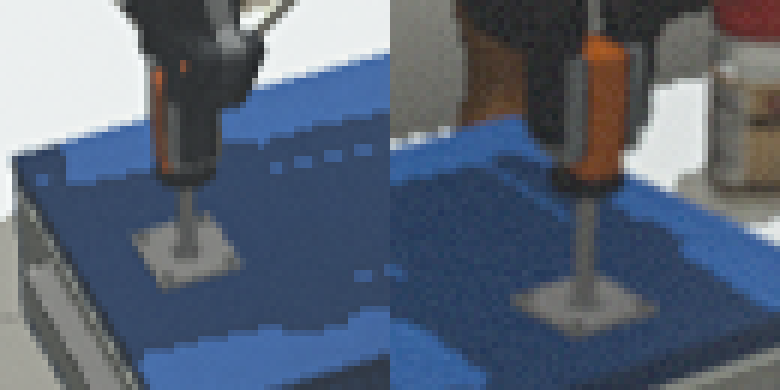

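The pin is in the hole and upright, collar well clear of the plate at side (310,219), and the force stays about 7 N net. I'll continue in small steps.

Call:
carry_out:
  commands:
    - [[0.015, 0, 0, 0, 0, 0, 10], [0.03, 0, 0, 0, 0, 0, 10], [0.045, 0, 0, 0, 0, 0, 10], [0.06, 0, 0, 0, 0, 0, 10], [0.06, 0, 0, 0, 0, 0, 10]]

```text
t: 12.6
tcp_pos: [0.5583, 0.1219, 0.1561]
tool_rot: [0.707, 0.015, -0.707, 0.015]
force: [-0.8, -1.2, 5.7]
finger_gap: 0.179
```

Call:
carry_out:
  commands:
    - [[0.015, 0, 0, 0, 0, 0, 10], [0.03, 0, 0, 0, 0, 0, 10], [0.045, 0, 0, 0, 0, 0, 10], [0.06, 0, 0, 0, 0, 0, 10], [0.06, 0, 0, 0, 0, 0, 10]]

```text
t: 13.1
tcp_pos: [0.5583, 0.1219, 0.1547]
tool_rot: [0.707, 0.015, -0.707, 0.015]
force: [-1.4, -0.1, 7.6]
finger_gap: 0.183
```

```bash
python3 look.py 9; python3 - <<'E'
from h import *
k=lambda f:cv2.resize(cv2.imread(f)[270:410,265:385],None,fx=3,fy=4,interpolation=cv2.INTER_NEAREST)
cv2.imwrite('pics/e9.png',np.hstack([k('pics/w7.png'),k('pics/w9.png')]))
E
```

```text
[[310.6, 240.2], [310.0, 231.3]]
[[316.5, 252.4], [316.9, 239.4]]
t 13.25 tcp [0.5582 0.1219 0.1547] jaw -87.52 tilt 0.02 q [ 0.02  0.56  1.64 -0.    0.94  1.55] F [-2.1 -0.7  7.8] gap 0.178
shift [-1.81 -0.05  0.05] turn [-0. -0. -0.]
```

View pics/e9.png

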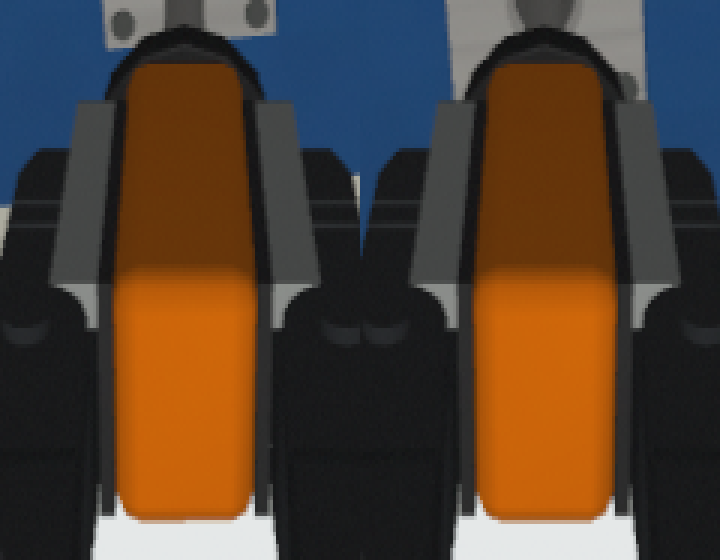

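View pics/d9.png

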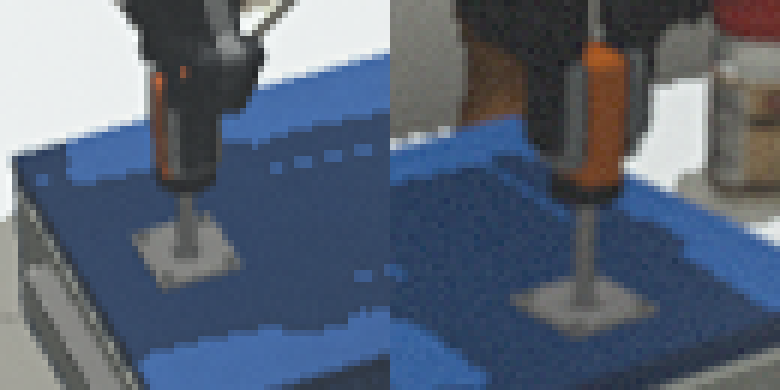

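There is no slip in the grip (handle identical in both crops) and the drawer is still shut. I'll take smaller steps now.

Call:
carry_out:
  commands:
    - [[0.01, 0, 0, 0, 0, 0, 10], [0.02, 0, 0, 0, 0, 0, 10], [0.03, 0, 0, 0, 0, 0, 10], [0.04, 0, 0, 0, 0, 0, 10], [0.04, 0, 0, 0, 0, 0, 10]]

```text
t: 13.75
tcp_pos: [0.5582, 0.1219, 0.1538]
tool_rot: [0.707, 0.015, -0.707, 0.015]
force: [-2.6, -0.8, 8.1]
finger_gap: 0.178
```

```bash
cat > dr.py <<'E'
from h import *
import sys
s=snap('side','dr'+sys.argv[1]); i=cv2.imread('pics/dr%s.png'%sys.argv[1]); r=cv2.imread('pics/side0.png')
d=cv2.absdiff(i,r).max(2)[225:275,255:312]; print('changed px front',(d>50).sum()); plan([.5583,.122,.2],92.5)
E
python3 dr.py a
```

```text
changed px front 1804
t 13.8 tcp [0.5582 0.1219 0.1538] jaw -87.52 tilt 0.02 q [ 0.02  0.56  1.64 -0.    0.94  1.55] F [-2.9 -0.7  8.7] gap 0.18
shift [-1.85 -0.   -0.  ] turn [-0. -0. -0.]
```

```bash
sed -i "s#pics/side0.png#pics/dra.png#" dr.py
```

Call:
carry_out:
  commands:
    - [[0.01, 0, 0, 0, 0, 0, 10], [0.02, 0, 0, 0, 0, 0, 10], [0.03, 0, 0, 0, 0, 0, 10], [0.03, 0, 0, 0, 0, 0, 10], [0.03, 0, 0, 0, 0, 0, 10]]

```text
t: 14.3
tcp_pos: [0.5582, 0.1219, 0.1531]
tool_rot: [0.707, 0.015, -0.707, 0.015]
force: [-2.8, -0.7, 8.6]
finger_gap: 0.178
```

```bash
python3 dr.py b
```

```text
changed px front 3
t 14.35 tcp [0.5582 0.1219 0.1531] jaw -87.52 tilt 0.02 q [ 0.02  0.56  1.64 -0.    0.94  1.55] F [-3.1 -0.7  8.4] gap 0.181
shift [-1.88 -0.   -0.  ] turn [-0. -0. -0.]
```

Call:
carry_out:
  commands:
    - [[0, 0, 0.02, 0, 0, 0, 10], [0.01, 0, 0.02, 0, 0, 0, 10], [0.02, 0, 0.02, 0, 0, 0, 10], [0.03, 0, 0.02, 0, 0, 0, 10], [0.03, 0, 0.02, 0, 0, 0, 10]]

```text
t: 14.85
tcp_pos: [0.5581, 0.1219, 0.1525]
tool_rot: [0.707, 0.015, -0.707, 0.015]
force: [-1.7, -1.1, 7.8]
finger_gap: 0.18
```

```bash
python3 dr.py c
```

```text
changed px front 7
t 14.9 tcp [0.558  0.1219 0.1525] jaw -87.52 tilt 0.07 q [ 0.02  0.56  1.65 -0.    0.94  1.55] F [-2.  -1.   8.7] gap 0.177
shift [-1.9  -0.   -0.01] turn [-0.   -0.01 -0.  ]
```

Call:
carry_out:
  commands:
    - [[0, 0, 0.01, 0, 0, 0, 10], [0.01, 0, 0.01, 0, 0, 0, 10], [0.02, 0, 0.01, 0, 0, 0, 10], [0.03, 0, 0.01, 0, 0, 0, 10], [0.03, 0, 0.01, 0, 0, 0, 10]]

```text
t: 15.4
tcp_pos: [0.5581, 0.122, 0.1514]
tool_rot: [0.708, 0.015, -0.706, 0.015]
force: [-1.9, -0.4, 6.0]
finger_gap: 0.184
```

```bash
python3 dr.py d
```

```text
changed px front 735
t 15.45 tcp [0.5581 0.122  0.1514] jaw -87.53 tilt 0.1 q [0.02 0.56 1.65 0.   0.93 1.55] F [-1.  -0.2  7.4] gap 0.18
shift [-1.94 -0.   -0.01] turn [-0.01 -0.02 -0.  ]
```

The scene changed at the drawer front. I'll stop pressing, withdraw slowly at first, and look.

Call:
carry_out:
  commands:
    - [[0, 0, 0, 0, 0, 0, 10], [0, 0, 0, 0, 0, 0, 10], [0, 0, 0, 0, 0, 0, 10], [0, 0, 0, 0, 0, 0, 10], [0, 0, 0, 0, 0, 0, 10]]

```text
t: 15.95
tcp_pos: [0.5581, 0.122, 0.1514]
tool_rot: [0.708, 0.015, -0.706, 0.015]
force: [-2.0, 0.5, 5.9]
finger_gap: 0.182
```

```bash
python3 dr.py e
```

```text
changed px front 737
t 16.0 tcp [0.5581 0.122  0.1514] jaw -87.53 tilt 0.1 q [ 0.02  0.56  1.65 -0.    0.93  1.55] F [-1.1  0.2  5.9] gap 0.18
shift [-1.95 -0.   -0.01] turn [-0.01 -0.02 -0.  ]
```

View pics/dre.png

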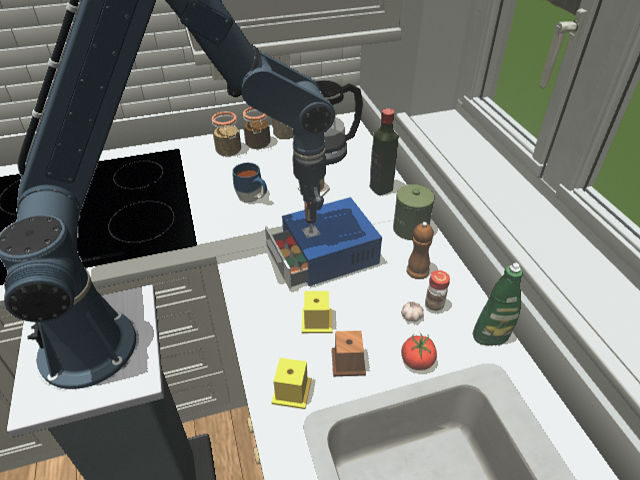

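The side view shows the drawer sprung out, capsules visible at (290,250). Now I'll withdraw straight up.

Call:
carry_out:
  commands:
    - [[-0.1, 0, 0, 0, 0, 0, 10], [-0.3, 0, 0, 0, 0, 0, 10], [-0.6, 0, 0, 0, 0, 0, 10], [-0.9, 0, 0, 0, 0, 0, 10], [-1.3, 0, 0, 0, 0, 0, 10]]

```text
t: 16.5
tcp_pos: [0.557, 0.1219, 0.1829]
tool_rot: [-0.706, -0.015, 0.707, -0.015]
force: [0.0, 0.9, -1.4]
finger_gap: 0.182
```

Call:
carry_out:
  commands:
    - [[-0.4, 0, 0, 0, 0, 0, 10], [-0.8, 0, 0, 0, 0, 0, 10], [-1.1, 0, 0, 0, 0, 0, 10], [-1.3, 0, 0, 0, 0, 0, 10], [-1.3, 0, 0, 0, 0, 0, 10]]

```text
t: 17.0
tcp_pos: [0.558, 0.122, 0.2162]
tool_rot: [0.708, 0.015, -0.706, 0.015]
force: [0.1, -0.0, -1.4]
finger_gap: 0.176
```

```bash
python3 - <<'E'
from h import *
np.set_printoptions(precision=4,suppress=True)
s=load('dre')
plan([.546,-.2087,.217],92.5)
c=cv2.resize(cv2.imread('pics/dre.png')[320:380,325:375],None,fx=8,fy=8,interpolation=cv2.INTER_NEAREST);cv2.imwrite('pics/c10.png',c)
E
```

```text
t 17.0 tcp [0.558  0.122  0.2162] jaw -87.53 tilt 0.1 q [0.02 0.47 1.59 0.   1.08 1.55] F [ 0.1 -0.  -1.4] gap 0.176
shift [-0.03 13.19  1.05] turn [-0.01 -0.02 -0.  ]
```

View pics/c10.png

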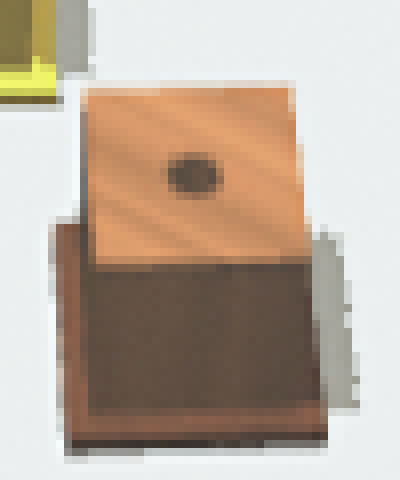

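Move back over the stand.

Call:
carry_out:
  commands:
    - [[0, 1.2, 0.1, 0, 0, 0, 10], [0, 2.5, 0.2, 0, 0, 0, 10], [0, 3.9, 0.3, 0, 0, 0, 10], [0, 5.3, 0.4, 0, 0, 0, 10], [0, 6.7, 0.5, 0, 0, 0, 10]]

```text
t: 17.5
tcp_pos: [0.5518, -0.0472, 0.2148]
tool_rot: [-0.707, -0.015, 0.707, -0.015]
force: [0.6, -0.6, -1.3]
finger_gap: 0.184
```

Call:
carry_out:
  commands:
    - [[0, 1.4, 0.1, 0, 0, 0, 10], [0, 2.8, 0.2, 0, 0, 0, 10], [0, 4.2, 0.3, 0, 0, 0, 10], [0, 5.4, 0.4, 0, 0, 0, 10], [0, 6.5, 0.55, 0, 0, 0, 10]]

```text
t: 18.0
tcp_pos: [0.5451, -0.2105, 0.2147]
tool_rot: [-0.707, -0.015, 0.707, -0.015]
force: [-0.5, -0.2, -1.6]
finger_gap: 0.182
```

Call:
carry_out:
  commands:
    - [[0, 0, 0, 0, 0, 0, 10], [0, 0, 0, 0, 0, 0, 10], [0, 0, 0, 0, 0, 0, 10], [0, 0, 0, 0, 0, 0, 10], [0, 0, 0, 0, 0, 0, 10]]

```text
t: 18.5
tcp_pos: [0.5456, -0.2078, 0.2153]
tool_rot: [-0.707, -0.016, 0.707, -0.016]
force: [-0.6, 0.3, -1.2]
finger_gap: 0.179
```

```bash
python3 - <<'E'
from h import *
np.set_printoptions(precision=4,suppress=True)
plan([.546,-.2087,.164],92.5)
s=load('dre');print('hole side',onz(s,193/8+324.5,176/8+319.5,.076))
w=snap('wrist','w11')
cv2.imwrite('pics/c11.png',cv2.resize(cv2.imread('pics/w11.png')[180:300,260:380],None,fx=6,fy=5,interpolation=cv2.INTER_NEAREST))
E
```

```text
t 18.5 tcp [ 0.5456 -0.2078  0.2153] jaw -87.45 tilt 0.02 q [-0.56  0.49  1.56  0.    1.1   0.97] F [-0.6  0.3 -1.2] gap 0.179
shift [ 2.05  0.04 -0.02] turn [0.01 0.   0.  ]
hole side [ 0.5461 -0.208   0.076 ]
```

View pics/c11.png

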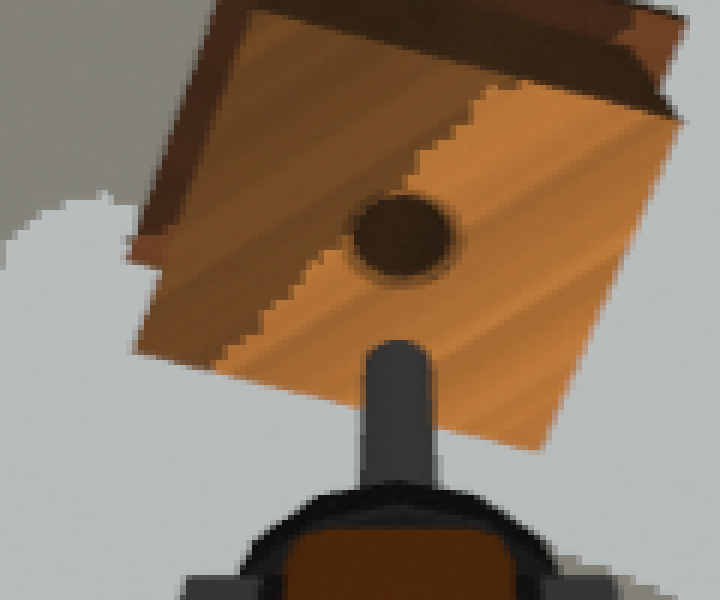

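```bash
python3 - <<'E'
from h import *
print(onz(load('w11'),326.7,226.9,.076), proj(load('w11'),[manip.sense()['tcp_pos']-[0,0,.0793]])*1, 'obs u',398/6+259.5)
E
```

```text
[ 0.54614072 -0.20936192  0.076     ] [[324.41544017 253.12097256]] obs u 325.8333333333333
```

The stand hole by wrist (bias-corrected) is (0.5462, -0.2084) and by side view (0.5461, -0.208). They agree well inside the 3 mm clearance, so I'll insert.

Call:
carry_out:
  commands:
    - [[0.4, 0.02, -0.02, 0, 0, 0, 10], [0.9, 0.02, -0.02, 0, 0, 0, 10], [1.4, 0.02, -0.02, 0, 0, 0, 10], [1.9, 0.02, -0.02, 0, 0, 0, 10], [2.3, 0.02, -0.02, 0, 0, 0, 10]]

```text
t: 19.05
tcp_pos: [0.5454, -0.2091, 0.1559]
tool_rot: [-0.706, -0.016, 0.708, -0.015]
force: [-0.8, -0.0, -1.1]
finger_gap: 0.181
```

Call:
carry_out:
  commands:
    - [[0, 0, 0, 0, 0, 0, 10], [0.1, 0, 0, 0, 0, 0, 10], [0.2, 0, 0, 0, 0, 0, 10], [0.3, 0, 0, 0, 0, 0, 10], [0.4, 0, 0, 0, 0, 0, 10]]

```text
t: 19.55
tcp_pos: [0.5463, -0.2095, 0.148]
tool_rot: [0.707, 0.015, -0.707, 0.015]
force: [-0.8, -0.2, -1.0]
finger_gap: 0.18
```

```bash
python3 - <<'E'
from h import *
plan([.546,-.2085,.0888],92.5)
w=snap('wrist','w12')
cv2.imwrite('pics/c12.png',cv2.resize(cv2.imread('pics/w12.png')[180:300,260:380],None,fx=6,fy=5,interpolation=cv2.INTER_NEAREST))
E
```

```text
t 19.55 tcp [ 0.5463 -0.2095  0.148 ] jaw -87.53 tilt 0.05 q [-0.56  0.58  1.61  0.    0.95  0.97] F [-0.8 -0.2 -1. ] gap 0.18
shift [ 2.37 -0.04  0.01] turn [-0.01 -0.01 -0.01]
```

View pics/c12.png

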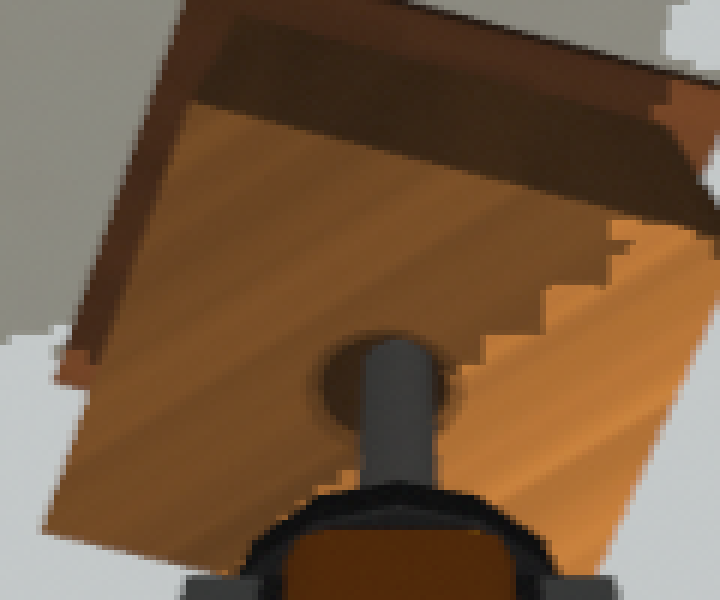

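The tip has entered the hole, about 1.3 mm towards -y. I'll correct that and go on down.

Call:
carry_out:
  commands:
    - [[0.2, -0.045, 0, 0, 0, 0, 10], [0.6, -0.045, 0, 0, 0, 0, 10], [1.1, -0.045, 0, 0, 0, 0, 10], [1.6, -0.045, 0, 0, 0, 0, 10], [2, -0.045, 0, 0, 0, 0, 10]]

```text
t: 20.1
tcp_pos: [0.5454, -0.2079, 0.096]
tool_rot: [-0.706, -0.016, 0.708, -0.015]
force: [0.8, -0.4, -1.6]
finger_gap: 0.18
```

Call:
carry_out:
  commands:
    - [[0.06, 0, 0, 0, 0, 0, 10], [0.12, 0, 0, 0, 0, 0, 10], [0.18, 0, 0, 0, 0, 0, 10], [0.24, 0, 0, 0, 0, 0, 10], [0.28, 0, 0, 0, 0, 0, 10]]

```text
t: 20.6
tcp_pos: [0.5462, -0.2084, 0.0911]
tool_rot: [0.707, 0.015, -0.707, 0.015]
force: [0.0, 0.2, -0.4]
finger_gap: 0.182
```

```bash
python3 -c "
from h import *
plan([.5463,-.2085,.0888],92.5)"
```

```text
t 20.6 tcp [ 0.5462 -0.2084  0.0911] jaw -87.53 tilt 0.05 q [-0.56  0.66  1.65 -0.    0.83  0.97] F [ 0.   0.2 -0.4] gap 0.182
shift [ 0.09  0.   -0.  ] turn [-0.01 -0.01 -0.01]
```

Call:
carry_out:
  commands:
    - [[0.03, 0, 0, 0, 0, 0, 10], [0.06, 0, 0, 0, 0, 0, 10], [0.08, 0, 0, 0, 0, 0, 10], [0.09, 0, 0, 0, 0, 0, 10], [0.09, 0, 0, 0, 0, 0, 10]]

```text
t: 21.1
tcp_pos: [0.546, -0.2083, 0.0888]
tool_rot: [0.707, 0.015, -0.707, 0.015]
force: [-0.2, 0.5, 1.3]
finger_gap: 0.181
```

The collar touches the block at the same height as at the grasp. Release.

Call:
carry_out:
  commands:
    - [[0, 0, 0, 0, 0, 0, 20], [0, 0, 0, 0, 0, 0, 30], [0, 0, 0, 0, 0, 0, 50], [0, 0, 0, 0, 0, 0, 50], [0, 0, 0, 0, 0, 0, 50]]

```text
t: 21.6
tcp_pos: [0.546, -0.2083, 0.0885]
tool_rot: [0.707, 0.015, -0.707, 0.015]
force: [0.2, 0.3, -0.5]
finger_gap: 0.588
```

Call:
carry_out:
  commands:
    - [[0, 0, 0, 0, 0, 0, 50], [-0.5, 0, 0, 0, 0, 0, 50], [-1.2, 0, 0, 0, 0, 0, 50], [-2, 0, 0, 0, 0, 0, 50], [-2.8, 0, 0, 0, 0, 0, 50]]

```text
t: 22.1
tcp_pos: [0.546, -0.2083, 0.16]
tool_rot: [0.707, 0.015, -0.707, 0.015]
force: [-0.1, -0.0, 0.7]
finger_gap: 0.581
```

Call:
carry_out:
  commands:
    - [[-1, 0, 0.8, 0, 0, 0, 50], [-2, 0, 1.6, 0, 0, 0, 50], [-3, 0, 2.4, 0, 0, 0, 50], [-3, 0, 2.4, 0, 0, 0, 50], [-3, 0, 2.4, 0, 0, 0, 50]]

```text
t: 22.6
tcp_pos: [0.4864, -0.2111, 0.2347]
tool_rot: [0.708, 0.015, -0.706, 0.016]
force: [0.5, 0.4, -0.7]
finger_gap: 0.59
```

```bash
python3 - <<'E'
from h import *
plan([.5463,-.2085,.0888],92.5)
for n in ('side','scene','wrist'): snap(n,n+'Z')
a=cv2.imread('pics/sideZ.png');b=cv2.imread('pics/sceneZ.png');o=cv2.imread('pics/side0.png')
k=lambda i,x,y,w,h,s:cv2.resize(i[y:y+h,x:x+w],None,fx=s,fy=s,interpolation=cv2.INTER_NEAREST)
cv2.imwrite('pics/c13.png',np.hstack([k(a,315,310,65,75,6),k(o,315,310,65,75,6)]))
E
```

```text
t 22.6 tcp [ 0.4864 -0.2111  0.2347] jaw -87.57 tilt 0.16 q [-0.62  0.39  1.67  0.    1.08  0.91] F [ 0.5  0.4 -0.7] gap 0.59
shift [ 5.84 -0.01 -2.38] turn [-0.01 -0.03 -0.02]
```

View pics/c13.png

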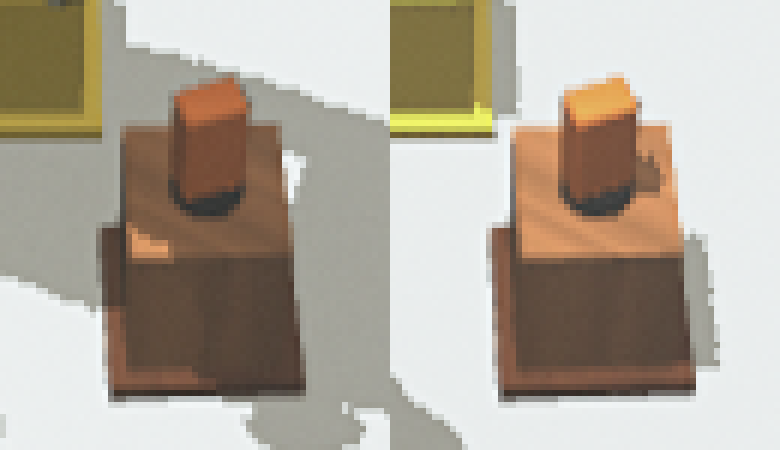

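View pics/sideZ.png

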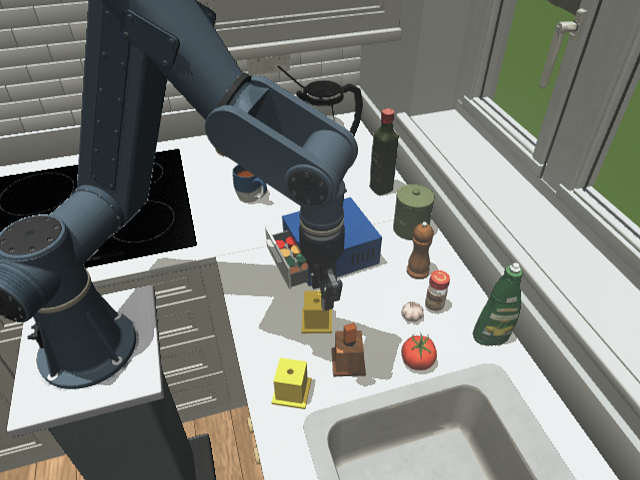

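View pics/wristZ.png

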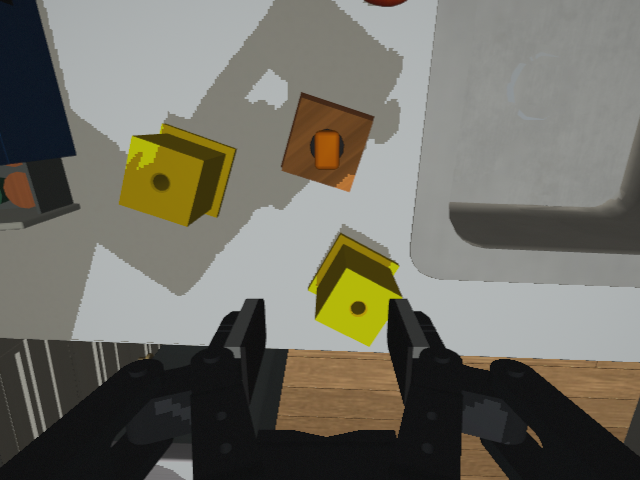

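View pics/sceneZ.png

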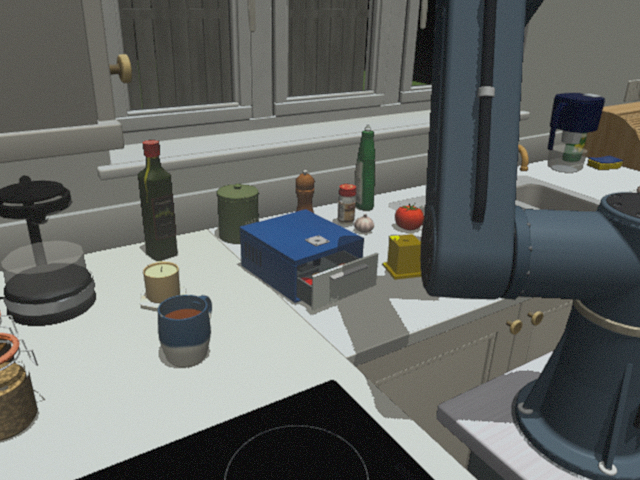

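The pin crop matches the first picture: upright, collar on the block, same pixels. The drawer is out at scene (340,280), the gripper is clear, and the bystanders look unmoved. One quick number for the drawer, then I'll hand in.

Call:
carry_out:
  commands:
    - [[0, 0, 0, 0, 0, 0, 50], [0, 0, 0, 0, 0, 0, 50], [0, 0, 0, 0, 0, 0, 50], [0, 0, 0, 0, 0, 0, 50], [0, 0, 0, 0, 0, 0, 50]]

```text
t: 23.25
tcp_pos: [0.4861, -0.2108, 0.2334]
tool_rot: [-0.707, -0.015, 0.707, -0.015]
force: [-0.5, 0.2, -0.4]
finger_gap: 0.584
```

```bash
python3 - <<'E'
from h import *
s=load('sceneZ')
l,r=onz(s,314,277,.086),onz(s,377,255,.086); m=(l+r)/2
print(l,r,np.linalg.norm(l-r)); ax=np.array([.994,.107]); print('front to hole along case x',(np.array([.558,.1215])-m[:2])@ax,'(shut: 0.045+panel)')
print(manip.sense()['t'],manip.sense()['qd'].round(3)); print(manip.sign_off())
E
```

```text
[0.44856774 0.1964754  0.086     ] [0.46482997 0.03794711 0.086     ] 0.15936021710003953
front to hole along case x 0.1011522332684472 (shut: 0.045+panel)
23.25 [-0.001 -0.003  0.    -0.     0.    -0.   ]
the job is handed in; nothing more can be done
None
```

The drawer is out, the pin is back upright and fully down in its stand, and I handed the job in at about 23 s of the 64 s allowed.

- **Latch:** I took the pin from the wooden stand and felt the latch stem about 25–26 mm below the hole's mouth. Pressing slowly, it let go about 7–8 mm lower. The highest force I read was about 9 N, or 10 N net, against the 22 N limit.
- **Drawer:** its front now measures about 101 mm ahead of the hole. Shut, it would be about 45 mm plus the panel thickness, so it is roughly 50 mm out.
- **Pin:** before I let go, the collar touched the block at the same height as when I picked the pin up. The last side picture shows the pin in the same place as at the start.
- **Rest of the scene:** the gripper is clear and the arm is still. The other objects look unmoved; I checked those by eye only.

**Disagreements:**
- The wrist camera put things about 1 mm off in y compared with the arm's own position, so I allowed for that at both holes.
- A 2–3 N sideways force built up while pressing, and I eased it by shifting slightly.
- The drawer front measured 159 mm wide instead of 168 mm, because I picked its corners roughly.

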